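# Hold the belt linisher's tension arm down for a belt change

## Task

The belt is off this bench linisher and a new one is about to go on. First slide the work rest along its way, away from the platen, right up to its end stop, so that the belt can pass; then wind the spring-loaded tension arm down fully onto its stop and keep hold of it: the job finishes while the gripper's fingers are still holding the arm there, so that a workmate can slip the belt on. Leave the rest at its stop and the other things on the bench where they are.

Things in the scene. Friction and masses are not known exactly. Their poses are not given: they have to be found in the camera images.
- linisher: bench belt linisher fixed to the bench, belt off: green base 12 mm thick, web plate 190 mm high, motor on the far side, wheels and platen on the robot's side. Origin at bench level under the web's robot-side face; y along the belt, towards the tension grip (work rest at the -y end), x to the motor, z up; turned up to 0.28 rad. Base x -85..160, y -130..200 mm; under the way x -85..25, y -350..-130
- rest_stop (a point): fixed point on the face of the way's end stop, a dark block 70 mm wide, 18 mm thick, top 52 mm above the bench (point 40 mm up), at the linisher's -y end; the saddle's end meets its rubber buffer at full travel. The platen is the upright steel plate at the other end of the way, its face 202 mm from this one
- work_rest (a joint): travel of the work rest's saddle along its way, in m: 0 = rest table 4 mm from the platen, growing as it slides away from the platen (along the linisher's -y), 0.08 = against the end stop. Starts between 0 and 0.03. About 4 N of friction hold it where it is left; it is not locked
- rest_knob (a point): middle of the upright black pull knob on the saddle: round, 24 mm in diameter, 56 to 98 mm above the bench (point 78 mm up); moves with the rest. Saddle top 46 mm above the bench, 72 mm wide. The rest table is a level steel plate 66 mm (across the way) by 50 by 8 mm, top 105 mm above the bench; its near edge is 43 mm from the knob's axis, towards the platen
- tension_arm (a joint): angle of the tension arm, in rad: 0 = sprung up (grip end 0.55 rad above level; starts here), growing as the grip end is wound down, 0.55 = level, on its stop. A torsion spring drives it back up: at the grip's middle about 6 N start it and about 13 N hold it at the stop. Let go, it springs up
- tension_grip (a point): middle of the arm's grip: a black round bar 26 mm in diameter, 100 mm long, in line with the arm at its free end, 215 mm from the pivot; swings in an upright plane along the linisher's y: 327 mm above the bench when up, 215 mm on the stop. Point's y runs outward along the grip, x is the linisher's x. Inward is a flat bar 12 mm wide, 24 mm deep, with a 60 mm rubber wheel 100 mm from the pivot
- tension_pivot (a point): fixed point on the axis of the tension arm's pivot, 215 mm above the bench; the axis is level, along the linisher's x
- bracket: bystander: rough cast aluminium angle bracket, 75 by 50 by 55 mm high; origin under its middle
- hub: bystander: cast aluminium flanged hub, 72 mm across, 36 mm high, lying on the linisher's base plate behind the web; origin under its middle
- crank: bystander: small cast aluminium crank, 100 mm long, 28 mm high; origin under its big end
- spanner: bystander: steel spanner about 170 mm long lying flat on the bench on the robot's side of the linisher; origin under its middle
- file: bystander: flat file with a wooden handle, 290 mm long overall, lying flat; origin at its middle
- brush: bystander: hand brush 200 mm long lying flat; origin under its middle
- tin: bystander: plain steel tin, 68 mm across, 95 mm high; origin under its middle

How it is judged (in metres and radians):
On the way, in this order (a step that is already met when the one before it is completed fails the run):
1. the work rest is slid back to its end stop while the tension arm is still up (value of joint work_rest above 0.075 m and value of joint tension_arm below 0.2 rad), for 0.2 s.
2. the tension arm is wound down onto its stop and held there in the fingers (value of joint tension_arm above 0.51 rad and contact force between the fingers and tension_arm above 4 N), for 0.5 s.
At the end, for the whole second after the job is handed in: The gripper's fingers are holding the tension arm down (pressing on it with more than 4 N) within 0.04 rad of its stop, and the work rest stands within 5 mm of its end stop (all of step 2 and value of joint work_rest above 0.075 m); the arm keeps its last pose, push and grip.
It fails at once if a bystander is shifted by more than 30 mm (distance of any of bracket, hub, crank, spanner, file, brush, tin from where it was at the start of the episode above 0.03 m).
It also fails if it takes over 45 s, if anything falls off the work surface, if the arm or the gripper's body presses on something with over 40 N, if the wrist force passes 120 N, or if a joint passes its speed limit or range.

## Robot

A 6-joint arm with a two-finger parallel gripper is mounted at the origin on the work surface. World frame = base frame: x ahead of the robot, y to its left, z up, the work surface at z = 0. Lengths are in m, angles in degrees, forces in N, time in s.
With the tool pointing down it reaches from about 0.425 to 0.925 m from the base axis. Payload 12.5 kg.
Tool frame: the origin (TCP) lies at the very end of the fingers, on their centre line; the grasp point (between the pads) lies 19 mm behind it; z points along the fingers, y is the line along which they close (so a half turn about z gives the same grasp; the last joint's range is limited). The gripper opens to 85 mm and grips with 20 to 120 N. Pads are 22 mm wide; open, the fingers measure 114 mm over their backs; the gripper's body (76 mm by 85 mm) begins 54 mm behind the grasp point. The pads swing forward as they close: fully open they stand 13 mm farther back than shut.
Start: joints at [64.538, 28.126, 89.318, -0, 62.55, -6.05], TCP at [0.208, 0.589, 0.209] pointing down, gripper open.
Joint ranges: [-177.58, 177.58], [-47.91, 125.51], [2.72, 160], [-65.01, 245.01], [3.68, 167.84], [-153.87, 153.87]. Speed limits (degrees/s): [127.2, 127.2, 159.86, 180, 180, 180].

## Interface

Orientations are given as a 3x3 rotation matrix whose columns are the frame's x, y, z axes.
In Python, from workcell import readout, vision, order gives the robot as it stands.
- The arm moves only by the shell command python3 -m pendant 'ROWS' [FORCE]. ROWS is JSON, a list of rows, each an object with "jaw": the opening, from 0 (shut) to 1 (fully open); "slide": the shift along the tool's x, y, z in mm, a list of three; "yaw": the turn about the tool's z in degrees. A call has 1 to 10 rows; each row shifts and turns the commanded pose from where the row before left it, along the tool's axes as they then stand; what a row does not reach is not made up. A row lasts 1/10 s, in which the tool goes at most 50 mm and 8.59 degrees, less where a joint would pass 70% of its speed; a pose out of reach is approached as far as the arm can. A call with a gripper value outside its range is refused whole. The fingers move at their own pace and stop on an object; FORCE is the grip in N (left out, the last holds). Time passes only in rows, so rows that do not move let the fingers close. It gives the time, the measured TCP pose, the force, the opening and the grip force at its end, in the units of the state.
- readout.read_state(): the state, without advancing time (a new reading comes with each control period).
- vision.capture(name): name is "scene" or "top" or "wrist"; returns the picture (400x640x3 uint8, red, green, blue); there is no depth.
- vision.camera_params(name): a dict with "fov_y" (degrees; the focal length in pixels is half the picture's height over the tangent of half this angle, whatever the lens; pixels are square), "cx", "cy" (the principal point, pixels), "cam_to_world" (4x4, takes a point from camera to world coordinates); the wrist camera has in their place "T_tool_cam" (4x4, takes a point from camera to tool coordinates, whose origin is the TCP and whose axes are the flange's). Camera axes: x right, y up, looking along -z (the intrinsics and any distortion apply to the point x, -y, -z); pixel columns grow to the right and rows downward; lengths in m; the calibration is good to about 2 mm. A picture is of the moment at which its call begins: read the wrist's pose just before it. camera_params takes no time and is no camera call.
- order.finish_job(): hands the job in; it is judged then, once.
The state is a dict: "clock": time; "q": joint angles; "joint_vel": joint speeds; "joint_efforts": joint torques, N m; "tcp_pos": TCP position; "eef_rot": TCP orientation; "force": force on the tool from outside, world axes, zero at the start; "ft_torque": the same for the moment, N m; "grip_width": finger opening in m; "gripper_force": force on a finger pad.
Only numpy, scipy, OpenCV 4.12 (cv2) and the standard library are available. Lean on these libraries where they do the work, as an engineer would, in place of code of your own. Each camera call takes 0.05 s, during which the arm holds its last target. There are 200 camera calls.

## Working session

There is one attempt and no reset: what is moved stays moved. The work goes in short steps, Python scripts to look and compute and a shell command to move; the robot and the scene stay as the last step left them, time stands still between calls to the robot, and variables do not carry over. Pictures are saved under pics/ and viewed, at most 10 in all, crops included, and the job is handed in when it is done.

```bash
ls; mkdir -p pics; python3 - <<'E'
from workcell import readout, vision
import cv2, json
s=readout.read_state(); print(s['tcp_pos'],s['eef_rot'],s['clock'])
for n in("scene","top"):
    cv2.imwrite(f"pics/{n}0.png",vision.capture(n)[:,:,::-1]); print(n,vision.camera_params(n))
print(vision.camera_params("wrist"))
E
```

```text
pics
[0.2075754  0.58925928 0.20792645] [[-9.43162843e-01  3.32330580e-01 -4.87981462e-04]
 [ 3.32330911e-01  9.43162345e-01 -9.78185880e-04]
 [ 1.35164659e-04 -1.08475990e-03 -9.99999403e-01]] 0.0
scene {'fov_y': 54.53222752935683, 'cx': 316.48220675017626, 'cy': 197.42805778185698, 'cam_to_world': array([[-0.63414633, -0.6576107 ,  0.40670209,  1.00445438],
       [ 0.77313892, -0.54656777,  0.32174507,  0.33090542],
       [ 0.01070725,  0.51847067,  0.85502837,  1.16740042],
       [ 0.        ,  0.        ,  0.        ,  1.        ]])}
top {'fov_y': 52.83194750189321, 'cx': 317.81703672095955, 'cy': 196.65751119674923, 'cam_to_world': array([[ 0.01122638,  0.99773856, -0.06627013,  0.4762402 ],
       [-0.99989917,  0.01062489, -0.00942181, -0.0236587 ],
       [-0.00869639,  0.06636922,  0.99775723,  1.3874966 ],
       [ 0.        ,  0.        ,  0.        ,  1.        ]])}
{'fov_y': 70.65612523504018, 'cx': 317.79641827772105, 'cy': 199.6866222890614, 'T_tool_cam': array([[-5.90616335e-04,  9.48251610e-01,  3.17519346e-01,
         8.12921871e-02],
       [ 9.99999522e-01,  3.12492118e-04,  9.26856590e-04,
         5.72612670e-04],
       [ 7.79670961e-04,  3.17519742e-01, -9.48251341e-01,
        -1.66302379e-01],
       [ 0.00000000e+00,  0.00000000e+00,  0.00000000e+00,
         1.00000000e+00]])}
```

View pics/scene0.png

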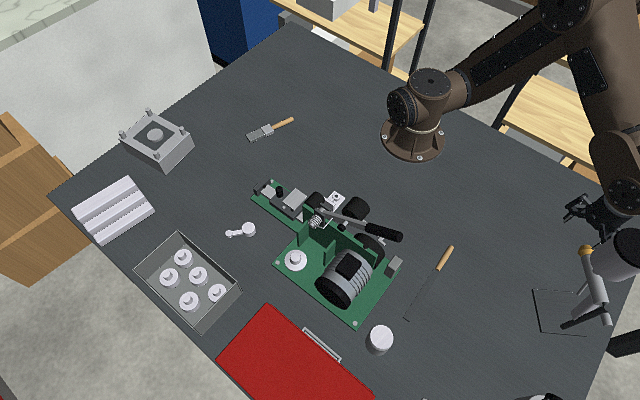

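View pics/top0.png

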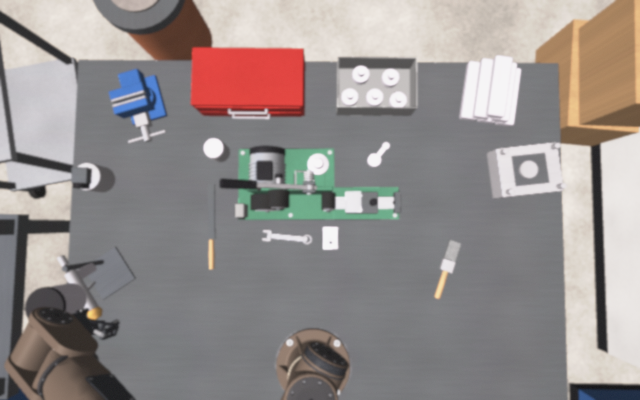

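The linisher sits around (315,190) in the top view: grip at (237,184), pivot near (310,185), knob near (374,202). The way runs right (world -y). I need closer crops to read exact pixels.

```bash
python3 - <<'E'
import cv2
a=cv2.imread('pics/top0.png')[140:225,205:405]; cv2.imwrite('pics/top_c.png',cv2.resize(a,None,fx=4,fy=4,interpolation=cv2.INTER_CUBIC))
a=cv2.imread('pics/scene0.png')[170:300,240:440]; cv2.imwrite('pics/sc_c.png',cv2.resize(a,None,fx=4,fy=4,interpolation=cv2.INTER_CUBIC))
E
```

```text
(no output)
```

View pics/top_c.png

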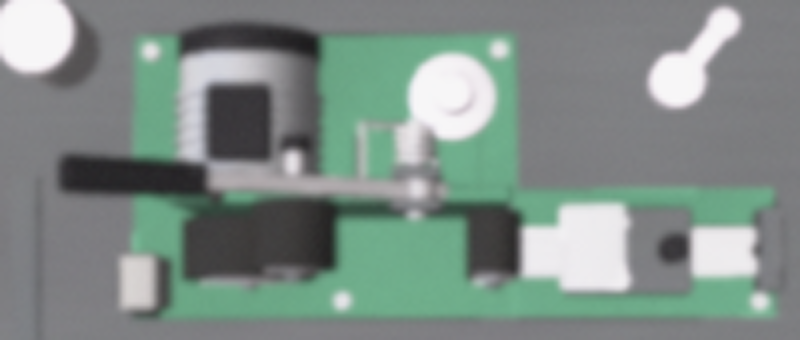

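View pics/sc_c.png

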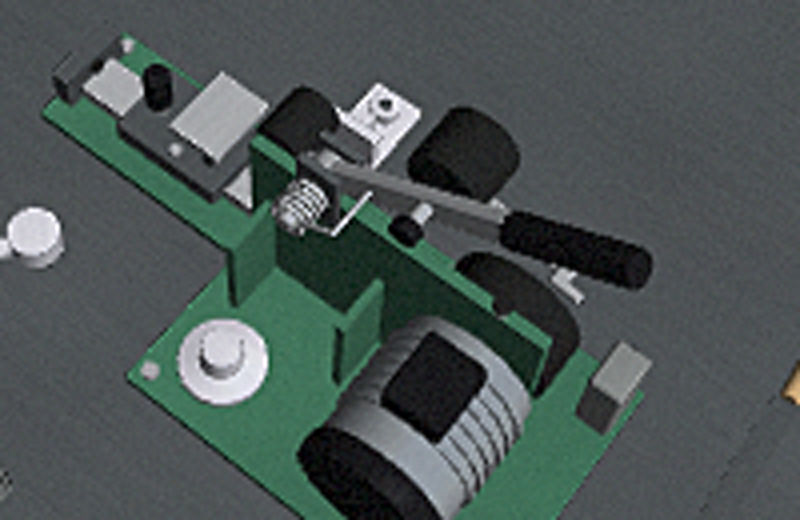

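Crops: in the top view (crop px/4 + (205,140)) the base corners are at (133,37), (517,37), (775,187), (775,318), (133,317), the knob top is at (674,247), and the grip runs from (60,173) to (205,178). In the scene crop (px/4 + (240,170)) the knob top is at (157,72) and the grip runs from (505,230) to (640,268). I'll fit the linisher's pose from these.

```bash
cat > h.py <<'E'
import numpy as np
from workcell import vision
from scipy.optimize import least_squares
def proj(n,P):
    c=vision.camera_params(n); T=np.linalg.inv(c['cam_to_world']); f=200/np.tan(np.radians(c['fov_y']/2))
    p=np.atleast_2d(P)@T[:3,:3].T+T[:3,3]
    return np.c_[c['cx']+f*p[:,0]/-p[:,2], c['cy']-f*p[:,1]/-p[:,2]]
def atz(n,uv,z):
    c=vision.camera_params(n); T=c['cam_to_world']; f=200/np.tan(np.radians(c['fov_y']/2))
    d=T[:3,:3]@np.array([(uv[0]-c['cx'])/f,-(uv[1]-c['cy'])/f,-1]); o=T[:3,3]
    return o+d*(z-o[2])/d[2]
def W(p,L): # linisher->world
    c,s=np.cos(p[2]),np.sin(p[2]); return np.atleast_2d(L)@np.array([[c,s,0],[-s,c,0],[0,0,1]])+[p[0],p[1],0]
E
python3 - <<'E'
from h import *
L=np.array([[.16,.2],[.16,-.13],[.025,-.35],[-.085,-.35],[-.085,.2]]); L=np.c_[L,np.full(5,.012)]
top=np.array([[133,37],[517,37],[775,187],[775,318],[133,317]])/4+[205,140]
Ls=np.array([[.16,-.13,.012],[.025,-.35,.012],[-.085,-.35,.012]])
sc=np.array([[128,376],[42,112],[125,34]])/4+[240,170]
def r(p): return np.r_[(proj('top',W(p,L))-top).ravel(),(proj('scene',W(p,Ls))-sc).ravel()]
s=least_squares(r,[.55,0,0]); p=s.x; print(p,s.fun.round(1))
def lin(w): c,q=np.cos(p[2]),np.sin(p[2]); d=w[:2]-p[:2]; return [c*d[0]+q*d[1],-q*d[0]+c*d[1]]
for n,uv in(('top',(674/4+205,247/4+140)),('scene',(157/4+240,72/4+170))):
    w=atz(n,uv,.098); print('knob',n,w,lin(w))
print('stopblock',lin(atz('top',(757/4+205,250/4+140),.052)))
# grip: point triangulated
def tri(a,b):
    g=lambda P: np.r_[proj('top',P)[0]-a,proj('scene',P)[0]-b]
    q=least_squares(g,[.55,.1,.3]); return q.x,q.fun.round(1)
for a,b in(((61,173),(640,268)),((205,178),(507,230)),((132,175),(573,249))):
    w,e=tri(np.array(a)/4+[205,140],np.array(b)/4+[240,170]); print('grip',w,lin(w),e)
print(lin(atz('top',(415/4+205,190/4+140),.215)))
np.save('p.npy',p)
E
```

```text
[0.57278665 0.06571497 0.01552433] [-0.6 -0.2 -1.1 -0.8 -1.   0.4 -0.5 -0.2 -1.2  0.8 -1.5 -0.9 -1.1 -0.8
 -0.6 -1.7]
knob top [ 0.54743837 -0.19003933  0.098     ] [np.float64(-0.029315474466083243), np.float64(-0.2553299890942245)]
knob scene [ 0.5456921  -0.18791327  0.098     ] [np.float64(-0.031028531309269778), np.float64(-0.2531770759815341)]
stopblock [np.float64(-0.02968570118378893), np.float64(-0.32999277929216103)]
grip [0.5764118  0.24031153 0.35198831] [np.float64(0.0063350965379920104), np.float64(0.1745192383450048)] [-0.5  0.3 -0.5 -0. ]
grip [0.57924958 0.15565837 0.29812309] [np.float64(0.007858406957589234), np.float64(0.08983222613030008)] [-0.4  0.3 -0.5 -0. ]
grip [0.57809658 0.19948997 0.32642524] [np.float64(0.007385976922123897), np.float64(0.13367644985597119)] [-0.4  0.2 -0.4 -0. ]
[np.float64(0.007078808291264025), np.float64(-0.0516074689341619)]
```

```bash
python3 -m pendant '[{"jaw":1,"slide":[0,0,-50],"yaw":8.5},{"jaw":1,"slide":[0,0,-50],"yaw":8.5},{"jaw":1,"slide":[0,0,-50],"yaw":8.5},{"jaw":1,"slide":[0,0,-50],"yaw":8.5},{"jaw":1,"slide":[0,0,-50],"yaw":8.5},{"jaw":1,"slide":[0,0,0],"yaw":8.5},{"jaw":1,"slide":[0,0,0],"yaw":8.5},{"jaw":1,"slide":[0,0,0],"yaw":8.5},{"jaw":1,"slide":[0,0,0],"yaw":1.7},{"jaw":1,"slide":[0,0,0],"yaw":0}]'
cat > t.py <<'E'
import sys; from h import *; from workcell import readout
s=readout.read_state(); d=np.array([float(a) for a in sys.argv[1:4]])-s['tcp_pos']
p=np.load('p.npy'); R=s['eef_rot']; print('q',np.round(s['q'],1),'slide mm',(R.T@d*1000).round(1),'yaw err deg',np.degrees(np.arctan2(R[1,1],R[0,1])-p[2]).round(2),'F',s['force'],s['clock'])
E
python3 t.py .5465 -.189 .061
```

```text
clock: 1.1
tcp_pos: [0.2077, 0.5895, 0.4583]
eef_rot: [[-0.018, 1.0, -0.0], [1.0, 0.018, -0.0], [-0.0, -0.0, -1.0]]
force: [-0.2, -0.9, -0.5]
grip_width: 0.0853
gripper_force: 0.0
q [64.5 20.8 64.4 -0.  94.8 63.5] slide mm [-784.3  324.7  397.5] yaw err deg 0.15 F [-0.19830538 -0.86102891 -0.49848914] 1.1
```

```bash
python3 -m pendant '[{"jaw":1,"slide":[-20,30,0],"yaw":0},{"jaw":1,"slide":[-25,35,0],"yaw":0},{"jaw":1,"slide":[-25,35,0],"yaw":0},{"jaw":1,"slide":[-25,35,0],"yaw":0},{"jaw":1,"slide":[-25,35,0],"yaw":0},{"jaw":1,"slide":[-25,35,0],"yaw":0},{"jaw":1,"slide":[-25,35,0],"yaw":0},{"jaw":1,"slide":[-30,30,0],"yaw":0},{"jaw":1,"slide":[-30,30,0],"yaw":0},{"jaw":1,"slide":[-30,25,0],"yaw":0}]' >/dev/null
python3 -m pendant '[{"jaw":1,"slide":[-40,0,0],"yaw":0},{"jaw":1,"slide":[-40,0,0],"yaw":0},{"jaw":1,"slide":[-45,0,0],"yaw":0},{"jaw":1,"slide":[-45,0,0],"yaw":0},{"jaw":1,"slide":[-45,0,0],"yaw":0},{"jaw":1,"slide":[-45,0,0],"yaw":0},{"jaw":1,"slide":[-45,0,0],"yaw":0},{"jaw":1,"slide":[-45,0,0],"yaw":0},{"jaw":1,"slide":[-45,0,0],"yaw":0},{"jaw":1,"slide":[-45,0,0],"yaw":0}]'; python3 t.py .5465 -.189 .061
```

```text
clock: 3.1
tcp_pos: [0.5432, -0.1072, 0.4585]
eef_rot: [[-0.019, 1.0, 0.0], [1.0, 0.019, 0.0], [0.0, 0.0, -1.0]]
force: [0.2, 0.7, 0.5]
grip_width: 0.0856
gripper_force: 0.0
q [-18.   13.6  74.7   0.   91.7 -19.1] slide mm [-81.9   1.7 397.5] yaw err deg 0.22 F [0.17591616 0.73576047 0.45505919] 3.1
```

```bash
python3 -m pendant '[{"jaw":1,"slide":[-20,0,0],"yaw":0},{"jaw":1,"slide":[-30,1,30],"yaw":0},{"jaw":1,"slide":[-32,1,30],"yaw":0},{"jaw":1,"slide":[0,0,40],"yaw":0},{"jaw":1,"slide":[0,0,45],"yaw":0},{"jaw":1,"slide":[0,0,45],"yaw":0},{"jaw":1,"slide":[0,0,35],"yaw":0},{"jaw":1,"slide":[0,0,15],"yaw":0},{"jaw":1,"slide":[0,0,0],"yaw":0}]' >/dev/null
python3 t.py .5465 -.189 .061; python3 - <<'E'
from h import *; from workcell import readout; import cv2
s=readout.read_state(); im=vision.capture('wrist'); cv2.imwrite('pics/w1.png',im[:,:,::-1])
c=vision.camera_params('wrist'); T=np.eye(4); T[:3,:3]=s['eef_rot']; T[:3,3]=s['tcp_pos']; M=np.linalg.inv(T@c['T_tool_cam']); f=200/np.tan(np.radians(c['fov_y']/2))
for P in ([.5465,-.189,.098],[.5465,-.189,.056]):
    p=M@np.r_[P,1]; print(c['cx']-f*p[0]/p[2],c['cy']+f*p[1]/p[2])
E
```

```text
q [-25.5  23.9  95.5   0.   60.9 -26.5] slide mm [ -2.3   1.1 155.2] yaw err deg 0.18 F [-0.4570519  -0.09330379  0.51959332] 4.0
318.32671760925535 189.58918868262506
318.4404242219794 179.62332296034754
```

View pics/w1.png

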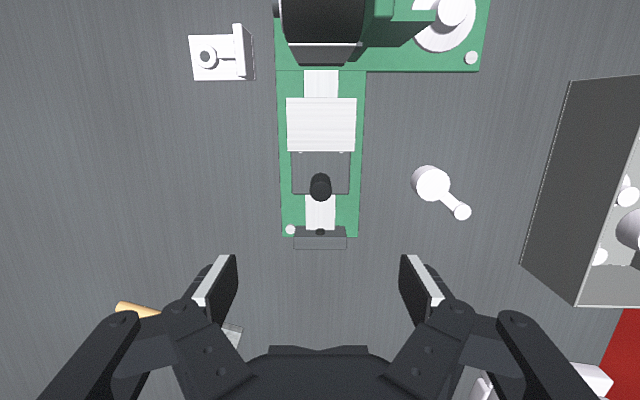

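The wrist view shows the knob at about (320,187), which matches the prediction of (318,185). The fingers straddle the way and have room on both sides, so I'll descend and grip.

```bash
python3 -m pendant '[{"jaw":1,"slide":[-2,2,25],"yaw":0},{"jaw":1,"slide":[0,0,35],"yaw":0},{"jaw":1,"slide":[0,0,35],"yaw":0},{"jaw":1,"slide":[0,0,30],"yaw":0},{"jaw":1,"slide":[0,0,20],"yaw":0},{"jaw":1,"slide":[0,0,10],"yaw":0},{"jaw":1,"slide":[0,0,0],"yaw":0}]'
python3 -m pendant '[{"jaw":0,"slide":[0,0,0],"yaw":0},{"jaw":0,"slide":[0,0,0],"yaw":0},{"jaw":0,"slide":[0,0,0],"yaw":0},{"jaw":0,"slide":[0,0,0],"yaw":0},{"jaw":0,"slide":[0,0,0],"yaw":0},{"jaw":0,"slide":[0,0,0],"yaw":0},{"jaw":0,"slide":[0,0,0],"yaw":0},{"jaw":0,"slide":[0,0,0],"yaw":0}]' 40
```

```text
clock: 4.75
tcp_pos: [0.5491, -0.1894, 0.0635]
eef_rot: [[-0.016, 1.0, -0.0], [1.0, 0.016, 0.0], [0.0, -0.0, -1.0]]
force: [0.8, -0.5, 0.9]
grip_width: 0.0852
gripper_force: 0.0
clock: 5.55
tcp_pos: [0.5483, -0.1893, 0.0642]
eef_rot: [[-0.016, 1.0, -0.001], [1.0, 0.016, -0.0], [-0.0, -0.001, -1.0]]
force: [-5.5, -0.8, 8.5]
grip_width: 0.0222
gripper_force: 38.8
```

```bash
python3 -m pendant '[{"jaw":0,"slide":[-6,0,0],"yaw":0},{"jaw":0,"slide":[-10,0,0],"yaw":0},{"jaw":0,"slide":[-10,0,0],"yaw":0},{"jaw":0,"slide":[-10,0,0],"yaw":0},{"jaw":0,"slide":[-6,0,0],"yaw":0},{"jaw":0,"slide":[0,0,0],"yaw":0}]'; python3 -m pendant '[{"jaw":0,"slide":[-2,0,0],"yaw":0},{"jaw":0,"slide":[-2,0,0],"yaw":0},{"jaw":0,"slide":[-2,0,0],"yaw":0},{"jaw":0,"slide":[0,0,0],"yaw":0}]'
```

```text
clock: 6.15
tcp_pos: [0.5491, -0.2321, 0.0643]
eef_rot: [[-0.015, 1.0, -0.0], [1.0, 0.015, -0.0], [-0.0, -0.0, -1.0]]
force: [-5.2, -2.9, 7.4]
grip_width: 0.0219
gripper_force: 38.8
clock: 6.55
tcp_pos: [0.5491, -0.2371, 0.0643]
eef_rot: [[-0.016, 1.0, -0.001], [1.0, 0.016, 0.0], [0.0, -0.001, -1.0]]
force: [-5.6, 1.5, 8.7]
grip_width: 0.0221
gripper_force: 38.9
```

```bash
python3 -m pendant '[{"jaw":0,"slide":[-2,0,0],"yaw":0},{"jaw":0,"slide":[-2,0,0],"yaw":0},{"jaw":0,"slide":[0,0,0],"yaw":0}]';python3 -m pendant '[{"jaw":0,"slide":[-2,0,0],"yaw":0},{"jaw":0,"slide":[-1,0,0],"yaw":0},{"jaw":0,"slide":[0,0,0],"yaw":0}]'
```

```text
clock: 6.85
tcp_pos: [0.5491, -0.2396, 0.0643]
eef_rot: [[-0.015, 1.0, -0.001], [1.0, 0.015, 0.003], [0.003, -0.001, -1.0]]
force: [-2.2, 12.3, 10.8]
grip_width: 0.0217
gripper_force: 39.1
clock: 7.15
tcp_pos: [0.549, -0.2397, 0.0642]
eef_rot: [[-0.015, 1.0, -0.003], [1.0, 0.015, 0.006], [0.006, -0.002, -1.0]]
force: [0.2, 29.6, 15.0]
grip_width: 0.0221
gripper_force: 39.5
```

```bash
python3 -m pendant '[{"jaw":0,"slide":[0,0,0],"yaw":0},{"jaw":0,"slide":[2,0,0],"yaw":0},{"jaw":1,"slide":[0,0,0],"yaw":0},{"jaw":1,"slide":[0,0,0],"yaw":0},{"jaw":1,"slide":[0,0,0],"yaw":0},{"jaw":1,"slide":[0,0,0],"yaw":0},{"jaw":1,"slide":[0,0,0],"yaw":0},{"jaw":1,"slide":[0,0,0],"yaw":0}]'
python3 -m pendant '[{"jaw":1,"slide":[0,0,-15],"yaw":0},{"jaw":1,"slide":[0,0,-35],"yaw":0},{"jaw":1,"slide":[0,0,-45],"yaw":0},{"jaw":1,"slide":[0,0,-45],"yaw":0},{"jaw":1,"slide":[0,0,-45],"yaw":0},{"jaw":1,"slide":[0,0,-45],"yaw":0},{"jaw":1,"slide":[0,0,-45],"yaw":0},{"jaw":1,"slide":[0,0,-45],"yaw":0},{"jaw":1,"slide":[0,0,-45],"yaw":0},{"jaw":1,"slide":[0,0,0],"yaw":0}]'
python3 - <<'E'
from h import *; import cv2
a=vision.capture('top')[140:225,205:405,::-1]; cv2.imwrite('pics/top1.png',cv2.resize(a,None,fx=4,fy=4,interpolation=cv2.INTER_CUBIC))
E
python3 t.py .578 .1995 .330
```

```text
clock: 7.95
tcp_pos: [0.5496, -0.2425, 0.0634]
eef_rot: [[-0.015, 1.0, 0.0], [1.0, 0.015, 0.0], [0.0, 0.0, -1.0]]
force: [1.2, 0.1, 0.8]
grip_width: 0.0858
gripper_force: 0.0
clock: 8.95
tcp_pos: [0.5503, -0.2427, 0.4349]
eef_rot: [[-0.015, 1.0, 0.009], [1.0, 0.016, -0.005], [-0.005, 0.008, -1.0]]
force: [-0.2, 0.1, -0.6]
grip_width: 0.0856
gripper_force: 0.0
q [-30.1  18.4  71.8   0.   89.5 -31. ] slide mm [441.8  34.5 100.4] yaw err deg -0.0 F [ 0.31878555 -0.52619713 -0.41433366] 9.0
```

View pics/top1.png

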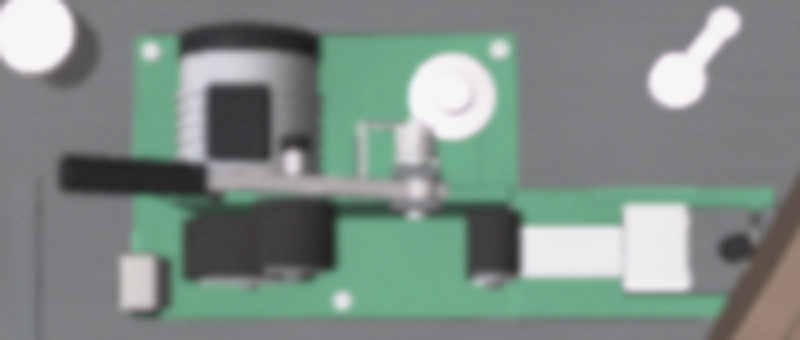

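The rest is at the stop: the knob moved from 674 to 735 px in the crop (about 51 mm) and the saddle end is at about 757, on the stop face. Next is the tension grip.

```bash
python3 -m pendant '[{"jaw":1,"slide":[25,0,0],"yaw":0},{"jaw":1,"slide":[45,5,0],"yaw":0},{"jaw":1,"slide":[45,5,0],"yaw":0},{"jaw":1,"slide":[45,5,0],"yaw":0},{"jaw":1,"slide":[45,5,0],"yaw":0},{"jaw":1,"slide":[45,5,0],"yaw":0},{"jaw":1,"slide":[45,5,0],"yaw":0},{"jaw":1,"slide":[45,4,0],"yaw":0},{"jaw":1,"slide":[45,0,0],"yaw":0},{"jaw":1,"slide":[40,0,0],"yaw":0}]' >/dev/null
python3 -m pendant '[{"jaw":1,"slide":[20,0,0],"yaw":0},{"jaw":1,"slide":[0,0,0],"yaw":0},{"jaw":1,"slide":[0,0,0],"yaw":0}]'; python3 t.py .578 .204 .311
python3 - <<'E'
from h import *; from workcell import readout; import cv2
s=readout.read_state(); im=vision.capture('wrist'); cv2.imwrite('pics/w2.png',im[:,:,::-1])
c=vision.camera_params('wrist'); T=np.eye(4); T[:3,:3]=s['eef_rot']; T[:3,3]=s['tcp_pos']; M=np.linalg.inv(T@c['T_tool_cam']); f=200/np.tan(np.radians(c['fov_y']/2))
for P in ([.5764,.2403,.352],[.578,.1995,.3264],[.579,.1557,.298]):
    p=M@np.r_[P,1]; print(c['cx']-f*p[0]/p[2],c['cy']+f*p[1]/p[2])
E
```

```text
clock: 10.3
tcp_pos: [0.5766, 0.2031, 0.4274]
eef_rot: [[-0.016, 1.0, -0.002], [1.0, 0.016, -0.001], [-0.001, -0.002, -1.0]]
force: [0.9, 0.5, -0.2]
grip_width: 0.0856
gripper_force: 0.0
q [13.2 19.6 70.5 -0.  90.  12.3] slide mm [  1.    1.6 116.4] yaw err deg 0.04 F [ 0.89842434  0.4568366  -0.16090705] 10.3
317.8833467803227 159.7706473705362
318.91044551497725 195.74127587257732
319.1147258659923 224.7128139420045
```

View pics/w2.png

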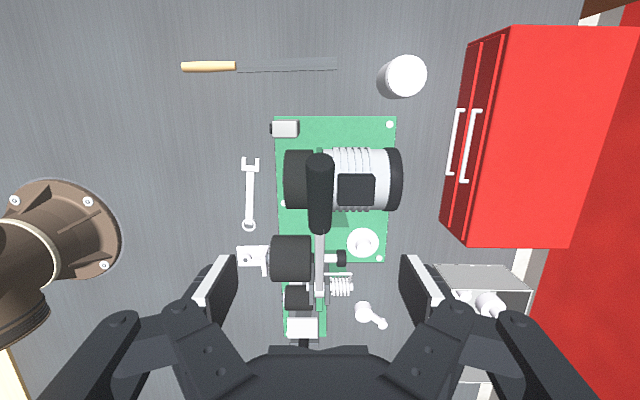

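The grip runs from (320,158) to (319,230), which agrees with the prediction, and it is centred between the fingers. I'll descend and grip it.

```bash
python3 -m pendant '[{"jaw":1,"slide":[1,2,15],"yaw":0},{"jaw":1,"slide":[0,0,30],"yaw":0},{"jaw":1,"slide":[0,0,30],"yaw":0},{"jaw":1,"slide":[0,0,25],"yaw":0},{"jaw":1,"slide":[0,0,16],"yaw":0},{"jaw":1,"slide":[0,0,0],"yaw":0}]'
python3 -m pendant '[{"jaw":0,"slide":[0,0,0],"yaw":0},{"jaw":0,"slide":[0,0,0],"yaw":0},{"jaw":0,"slide":[0,0,0],"yaw":0},{"jaw":0,"slide":[0,0,0],"yaw":0},{"jaw":0,"slide":[0,0,0],"yaw":0},{"jaw":0,"slide":[0,0,0],"yaw":0},{"jaw":0,"slide":[0,0,0],"yaw":0}]' 80
```

```text
clock: 10.95
tcp_pos: [0.5782, 0.2026, 0.3103]
eef_rot: [[-0.014, 1.0, -0.004], [1.0, 0.014, -0.001], [-0.001, -0.004, -1.0]]
force: [0.1, -1.3, 0.1]
grip_width: 0.0854
gripper_force: 0.0
clock: 11.65
tcp_pos: [0.5782, 0.2043, 0.3135]
eef_rot: [[-0.016, 1.0, -0.0], [1.0, 0.016, 0.0], [0.0, -0.0, -1.0]]
force: [-4.8, -0.4, 6.1]
grip_width: 0.0207
gripper_force: 78.2
```

```bash
python3 -m pendant '[{"jaw":0,"slide":[5.6,0,9.5],"yaw":0},{"jaw":0,"slide":[5,0,10],"yaw":0},{"jaw":0,"slide":[4.5,0,10],"yaw":0},{"jaw":0,"slide":[4,0,10.3],"yaw":0},{"jaw":0,"slide":[3.5,0,10.5],"yaw":0},{"jaw":0,"slide":[3,0,10.5],"yaw":0},{"jaw":0,"slide":[2.5,0,10.8],"yaw":0},{"jaw":0,"slide":[2,0,10.8],"yaw":0},{"jaw":0,"slide":[0,0,0],"yaw":0}]'
python3 -m pendant '[{"jaw":0,"slide":[1.3,0,11],"yaw":0},{"jaw":0,"slide":[1,0,11],"yaw":0},{"jaw":0,"slide":[0,0,4],"yaw":0},{"jaw":0,"slide":[0,0,0],"yaw":0}]'
```

```text
clock: 12.55
tcp_pos: [0.5786, 0.2353, 0.2307]
eef_rot: [[-0.016, 1.0, 0.002], [1.0, 0.016, 0.002], [0.002, 0.002, -1.0]]
force: [-3.0, 2.0, 11.9]
grip_width: -0.0001
gripper_force: 5.4
clock: 12.95
tcp_pos: [0.5788, 0.238, 0.2057]
eef_rot: [[-0.016, 1.0, 0.003], [1.0, 0.016, 0.003], [0.003, 0.003, -1.0]]
force: [-3.0, 4.8, 12.0]
grip_width: -0.0003
gripper_force: 6.3
```

```bash
python3 - <<'E'
from h import *; import cv2
a=vision.capture('wrist')[:,:,::-1]; b=vision.capture('scene')[170:300,280:440,::-1]
o=np.zeros((560,640,3),np.uint8); o[:250]=cv2.resize(a,(400,250))[:, :].copy() if 0 else 0
w=cv2.resize(a[100:400,140:500],(320,267)); s=cv2.resize(b,(640,520),interpolation=cv2.INTER_CUBIC)
o=np.zeros((520,800,3),np.uint8); o[:,:480]=s[:,80:560]; o[:267,480:]=w
cv2.imwrite('pics/m3.png',o)
E
```

```text
(no output)
```

View pics/m3.png

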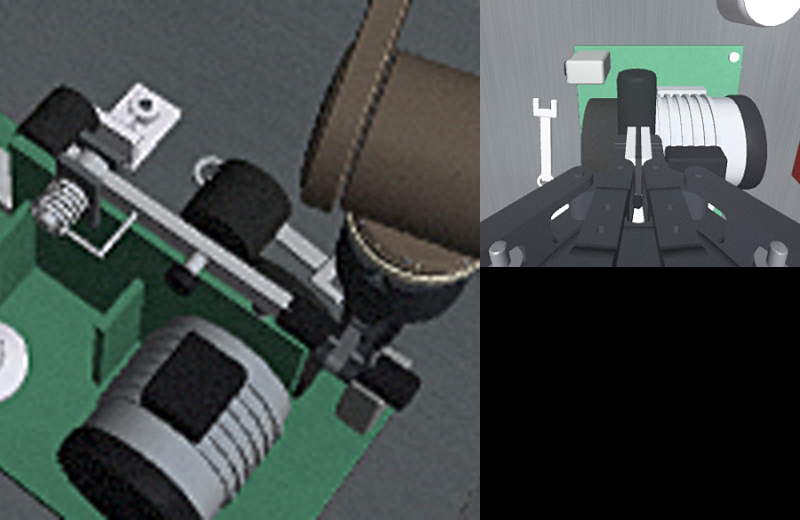

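The fingers have shut, and the grip slipped out of the pads. The bar's outer end is at about (405,385) in the composite. I'll work out the arm angle from that.

```bash
python3 - <<'E'
from h import *
p=np.load('p.npy')
for th in (.55,.4,.3,.2,.1,.05,0):
    P=W(p,np.array([[.007,-.0496+r*np.cos(th),.215+r*np.sin(th)] for r in(.265,.165)]))
    u=proj('scene',P); print(th,u.round(1).ravel(),((u[0]-[280,170])*4-[80,0]).round(), ((u[1]-[280,170])*4-[80,0]).round(),P[0].round(3))
from workcell import readout
s=readout.read_state(); print(s['tcp_pos'],s['clock'],s['force'],(((proj('scene',s['tcp_pos'])[0])-[280,170])*4-[80,0]).round())
E
```

```text
0.55 [400.2 237.3 367.  226.9] [401. 269.] [268. 228.] [0.577 0.242 0.354]
0.4 [403.8 248.1 369.7 233.4] [415. 312.] [279. 253.] [0.577 0.26  0.318]
0.3 [404.9 254.4 370.7 237.3] [419. 338.] [283. 269.] [0.577 0.269 0.293]
0.2 [405.  260.  371.2 240.8] [420. 360.] [285. 283.] [0.577 0.276 0.268]
0.1 [404.2 264.9 371.2 244. ] [417. 380.] [285. 296.] [0.576 0.28  0.241]
0.05 [403.5 267.  371.  245.4] [414. 388.] [284. 302.] [0.576 0.281 0.228]
0 [402.6 269.  370.6 246.7] [410. 396.] [282. 307.] [0.576 0.281 0.215]
[0.57881156 0.23795374 0.20613675] 13.05 [-2.30702256  5.75242172 12.44961349] [350. 364.]
```

```bash
python3 -m pendant '[{"jaw":0,"slide":[-1,0,3],"yaw":0},{"jaw":0,"slide":[0,0,0],"yaw":0}]' | grep -E 'tcp|force|wid'; python3 -m pendant '[{"jaw":0,"slide":[-1,0,3],"yaw":0},{"jaw":0,"slide":[0,0,0],"yaw":0}]' | grep -E 'tcp|force|wid'; python3 - <<'E'
from h import *; import cv2
a=vision.capture('wrist')[130:400,200:440,::-1]; b=vision.capture('scene')[205:285,330:410,::-1]
o=np.zeros((480,800,3),np.uint8); o[:480,:480]=cv2.resize(b,(480,480),interpolation=cv2.INTER_CUBIC); o[:360,480:]=cv2.resize(a,(320,360))
cv2.imwrite('pics/m4.png',o)
E
```

```text
tcp_pos: [0.5791, 0.2377, 0.2048]
force: [-5.4, 7.8, 21.3]
grip_width: 0.0001
gripper_force: 10.6
tcp_pos: [0.5792, 0.2377, 0.2041]
force: [-12.0, 12.3, 38.7]
grip_width: -0.0001
gripper_force: 19.2
```

View pics/m4.png

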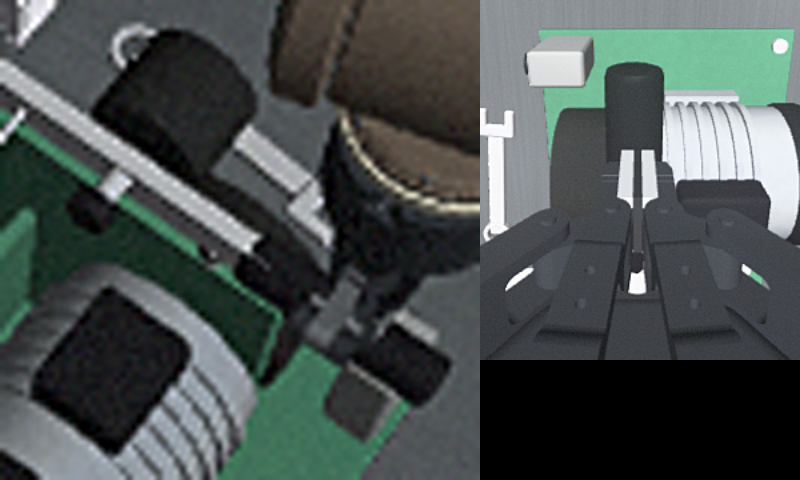

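The force climbs sharply (38 N), so the arm is on its stop. But the fingers are shut above the bar, which is pressing rather than holding. The first grip was about 10 mm too shallow. There is plenty of time, so I'll let the arm rise back up under control and take a deeper grip.

```bash
python3 -m pendant '[{"jaw":0,"slide":[0,0,-10],"yaw":0},{"jaw":0,"slide":[-1,0,-15],"yaw":0},{"jaw":0,"slide":[-2,0,-15],"yaw":0},{"jaw":0,"slide":[-3,0,-15],"yaw":0},{"jaw":0,"slide":[-4,0,-15],"yaw":0},{"jaw":0,"slide":[-5,0,-15],"yaw":0},{"jaw":0,"slide":[-6,0,-15],"yaw":0},{"jaw":0,"slide":[-5,0,-15],"yaw":0},{"jaw":0,"slide":[0,0,-20],"yaw":0},{"jaw":0,"slide":[0,0,-20],"yaw":0}]' | grep -E 'tcp|force|wid'
python3 -m pendant '[{"jaw":1,"slide":[0,0,-20],"yaw":0},{"jaw":1,"slide":[0,0,-20],"yaw":0},{"jaw":1,"slide":[0,0,-20],"yaw":0},{"jaw":1,"slide":[0,0,0],"yaw":0},{"jaw":1,"slide":[0,0,0],"yaw":0},{"jaw":1,"slide":[0,0,0],"yaw":0}]'; python3 t.py .578 .212 .306
```

```text
tcp_pos: [0.5787, 0.2082, 0.3543]
force: [-0.1, 0.2, 1.2]
grip_width: -0.0001
gripper_force: 0.0
clock: 15.15
tcp_pos: [0.5784, 0.2086, 0.412]
eef_rot: [[-0.016, 1.0, -0.001], [1.0, 0.016, -0.0], [-0.0, -0.001, -1.0]]
force: [-0.1, 0.3, 0.0]
grip_width: 0.0844
gripper_force: 0.0
q [13.7 20.2 71.8  0.  88.1 12.8] slide mm [  3.5  -0.2 106. ] yaw err deg 0.0 F [-0.05892564  0.30699137  0.04572364] 15.15
```

```bash
python3 -m pendant '[{"jaw":1,"slide":[3,0,15],"yaw":0},{"jaw":1,"slide":[0,0,30],"yaw":0},{"jaw":1,"slide":[0,0,30],"yaw":0},{"jaw":1,"slide":[0,0,20],"yaw":0},{"jaw":1,"slide":[0,0,11],"yaw":0},{"jaw":1,"slide":[0,0,0],"yaw":0}]'| grep -E 'tcp|force|wid'
python3 -m pendant '[{"jaw":0,"slide":[0,0,0],"yaw":0},{"jaw":0,"slide":[0,0,0],"yaw":0},{"jaw":0,"slide":[0,0,0],"yaw":0},{"jaw":0,"slide":[0,0,0],"yaw":0},{"jaw":0,"slide":[0,0,0],"yaw":0},{"jaw":0,"slide":[0,0,0],"yaw":0},{"jaw":0,"slide":[0,0,0],"yaw":0}]' 80| grep -E 'tcp|force|wid'
```

```text
tcp_pos: [0.5782, 0.2115, 0.3054]
force: [-0.7, 0.1, 0.1]
grip_width: 0.0853
gripper_force: 0.0
tcp_pos: [0.578, 0.2117, 0.308]
force: [-6.2, -0.5, 5.9]
grip_width: 0.0232
gripper_force: 78.2
```

```bash
python3 -m pendant '[{"jaw":0.6,"slide":[0,0,0],"yaw":0},{"jaw":0.6,"slide":[0,0,0],"yaw":0},{"jaw":0.6,"slide":[0,0,4],"yaw":0},{"jaw":0.6,"slide":[0,0,4],"yaw":0},{"jaw":0.6,"slide":[0,0,0],"yaw":0}]'| grep -E 'tcp|force|wid'
python3 -m pendant '[{"jaw":0,"slide":[0,0,0],"yaw":0},{"jaw":0,"slide":[0,0,0],"yaw":0},{"jaw":0,"slide":[0,0,0],"yaw":0},{"jaw":0,"slide":[0,0,0],"yaw":0},{"jaw":0,"slide":[0,0,0],"yaw":0},{"jaw":0,"slide":[0,0,0],"yaw":0}]' 80| grep -E 'tcp|force|wid'
```

```text
tcp_pos: [0.5784, 0.2115, 0.2982]
force: [-0.0, -0.0, -0.1]
grip_width: 0.0512
gripper_force: 0.0
tcp_pos: [0.578, 0.2116, 0.2994]
force: [-4.6, 0.0, 3.2]
grip_width: 0.0238
gripper_force: 78.2
```

```bash
python3 -m pendant '[{"jaw":0,"slide":[5.7,0,9.9],"yaw":0},{"jaw":0,"slide":[5.2,0,10.3],"yaw":0},{"jaw":0,"slide":[4.7,0,10.5],"yaw":0},{"jaw":0,"slide":[4.2,0,10.7],"yaw":0},{"jaw":0,"slide":[0,0,0],"yaw":0}]' 110| grep -E 'tcp|force|wid'
python3 -m pendant '[{"jaw":0,"slide":[3.7,0,10.8],"yaw":0},{"jaw":0,"slide":[3.2,0,11],"yaw":0},{"jaw":0,"slide":[2.6,0,11],"yaw":0},{"jaw":0,"slide":[2,0,11.3],"yaw":0},{"jaw":0,"slide":[1.4,0,11.3],"yaw":0},{"jaw":0,"slide":[0,0,0],"yaw":0}]'| grep -E 'tcp|force|wid'
```

```text
tcp_pos: [0.5778, 0.2348, 0.2588]
force: [-6.7, 6.3, 9.4]
grip_width: 0.0232
gripper_force: 110.6
tcp_pos: [0.5775, 0.2442, 0.2024]
force: [-10.5, 10.4, 11.1]
grip_width: 0.0229
gripper_force: 112.9
```

```bash
python3 -m pendant '[{"jaw":0,"slide":[1.5,0,9],"yaw":0},{"jaw":0,"slide":[0.5,0,8],"yaw":0},{"jaw":0,"slide":[0,0,0],"yaw":0}]'| grep -E 'tcp|force|wid'
python3 -m pendant '[{"jaw":0,"slide":[0,0,3],"yaw":0},{"jaw":0,"slide":[0,0,0],"yaw":0}]'| grep -E 'tcp|force|wid'; python3 -m pendant '[{"jaw":0,"slide":[0,0,2],"yaw":0},{"jaw":0,"slide":[0,0,0],"yaw":0}]'| grep -E 'tcp|force|wid'
```

```text
tcp_pos: [0.5775, 0.2472, 0.1859]
force: [-9.5, 16.7, 14.5]
grip_width: 0.023
gripper_force: 113.2
tcp_pos: [0.5775, 0.2472, 0.1835]
force: [-7.4, 3.9, 11.6]
grip_width: 0.0232
gripper_force: 113.0
tcp_pos: [0.5774, 0.245, 0.1814]
force: [-8.4, -8.2, 13.0]
grip_width: 0.0232
gripper_force: 113.5
```

```bash
python3 -m pendant '[{"jaw":0,"slide":[0,0,2],"yaw":0},{"jaw":0,"slide":[0,0,0],"yaw":0}]'| grep -E 'tcp|force|wid'; python3 -m pendant '[{"jaw":0,"slide":[0,0,2],"yaw":0},{"jaw":0,"slide":[0,0,0],"yaw":0}]'| grep -E 'tcp|force|wid'
```

```text
tcp_pos: [0.5774, 0.2451, 0.1794]
force: [-8.7, -8.9, 13.5]
grip_width: 0.0231
gripper_force: 113.6
tcp_pos: [0.5775, 0.2451, 0.1775]
force: [-9.1, -7.1, 15.5]
grip_width: 0.0232
gripper_force: 113.6
```

```bash
python3 -m pendant '[{"jaw":0,"slide":[0,0,2],"yaw":0},{"jaw":0,"slide":[0,0,0],"yaw":0}]'| grep -E 'tcp|force|wid'; python3 -m pendant '[{"jaw":0,"slide":[0,0,2],"yaw":0},{"jaw":0,"slide":[0,0,0],"yaw":0}]'| grep -E 'tcp|force|wid'
```

```text
tcp_pos: [0.5775, 0.2451, 0.1756]
force: [-9.5, -7.6, 16.0]
grip_width: 0.023
gripper_force: 113.7
tcp_pos: [0.5776, 0.2456, 0.1743]
force: [-10.3, -39.6, 21.9]
grip_width: 0.0228
gripper_force: 114.3
```

```bash
python3 -m pendant '[{"jaw":0,"slide":[-2,0,0],"yaw":0},{"jaw":0,"slide":[0,0,0],"yaw":0},{"jaw":0,"slide":[0,0,0],"yaw":0}]'| grep -E 'tcp|force|wid|rot'; python3 - <<'E'
from h import *; import cv2
a=vision.capture('wrist')[100:400,200:440,::-1]; b=vision.capture('scene')[205:285,330:410,::-1]; d=vision.capture('top')[175:225,330:405,::-1]
o=np.zeros((600,800,3),np.uint8); o[:480,:480]=cv2.resize(b,(480,480),interpolation=cv2.INTER_CUBIC); o[:400,480:]=cv2.resize(a,(320,400)); o[400:600,500:800]=cv2.resize(d,(300,200))
cv2.imwrite('pics/m5.png',o)
E
```

```text
tcp_pos: [0.5775, 0.2432, 0.174]
eef_rot: [[-0.014, 1.0, -0.001], [1.0, 0.014, -0.001], [-0.001, -0.001, -1.0]]
force: [-9.1, -8.7, 17.0]
grip_width: 0.0232
gripper_force: 115.0
```

View pics/m5.png

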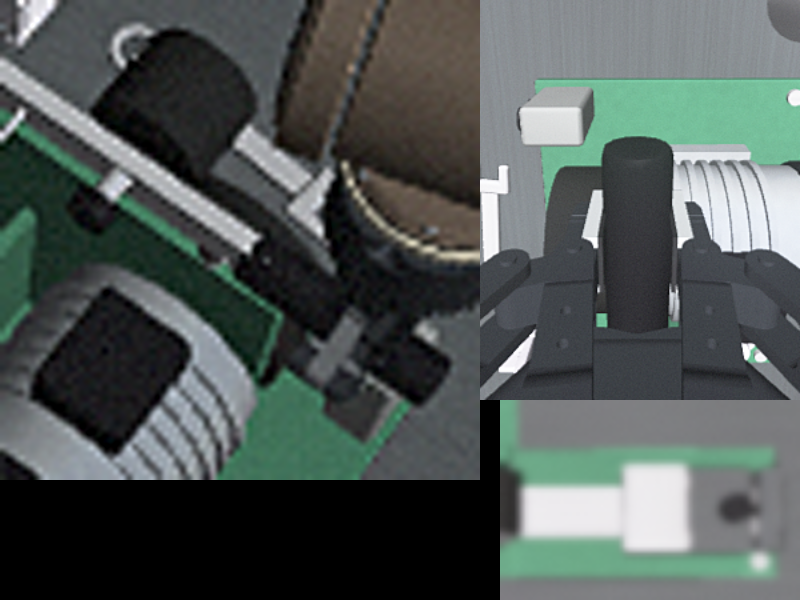

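The wrist view now shows the grip properly between the pads, and the rest is still at its stop. To confirm the arm is right down, I'll compare the flat bar with the earlier picture taken on the stop (38 N), then press a little further.

```bash
python3 - <<'E'
import cv2,numpy as np
A,B=[cv2.imread(f'pics/m{k}.png',0).astype(np.float32) for k in(4,5)]
for r in((100,262,120,262),(0,130,40,150)):
    a,b=[X[r[2]:r[3],r[0]:r[1]] for X in(A,B)]; print(cv2.phaseCorrelate(a,b,cv2.createHanningWindow(a.shape[::-1],cv2.CV_32F)),np.abs(a-b).mean())
# profile across the bar at column 230
print([int(np.argmax(X[150:300,230])+150) for X in(A,B)],A[200:260:4,235].astype(int),B[200:260:4,235].astype(int))
E
python3 -m pendant '[{"jaw":0,"slide":[0,0,2],"yaw":0},{"jaw":0,"slide":[0,0,0],"yaw":0}]'| grep -E 'tcp|force'; python3 -m pendant '[{"jaw":0,"slide":[0,0,1.5],"yaw":0},{"jaw":0,"slide":[0,0,0],"yaw":0}]'| grep -E 'tcp|force'
```

```text
((-0.041481122494403166, -0.14704030940089297), 0.8051426343630044) 4.3263345
((0.43819052117763135, -0.03905028134535371), 0.8621558926429278) 3.738951
[220, 220] [ 28  22  17  16  53 130 203 198 175 183 195 157  79  59  64] [ 31  25  16  17  73 152 200 192 173 179 184 142  67  58  64]
tcp_pos: [0.5776, 0.2433, 0.1736]
force: [-12.8, -10.0, 30.2]
gripper_force: 116.4
tcp_pos: [0.5777, 0.2433, 0.1733]
force: [-17.0, -10.8, 39.0]
gripper_force: 117.5
```

```bash
python3 -m pendant '[{"jaw":0,"slide":[0,0,-1],"yaw":0},{"jaw":0,"slide":[0,0,0],"yaw":0},{"jaw":0,"slide":[0,0,0],"yaw":0},{"jaw":0,"slide":[0,0,0],"yaw":0},{"jaw":0,"slide":[0,0,0],"yaw":0},{"jaw":0,"slide":[0,0,0],"yaw":0},{"jaw":0,"slide":[0,0,0],"yaw":0}]'; python3 -c "
from workcell import order; print(order.finish_job())"
```

```text
clock: 21.7
tcp_pos: [0.5777, 0.2433, 0.1735]
eef_rot: [[-0.014, 1.0, 0.001], [1.0, 0.014, -0.001], [-0.001, 0.001, -1.0]]
force: [-15.2, -9.9, 33.4]
grip_width: 0.0234
gripper_force: 116.9
the job is handed in; nothing more can be done
None
```

I handed the job in at 21.7 s: the work rest is at its end stop, and the tension arm is gripped in the fingers and pressed onto its stop with about 33 N; the first grip slipped and I regripped deeper, and no verdict came back.

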